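# Sweep the walnut shells off the board and hang up the scraper

## Robot

A 6-joint arm with a two-finger parallel gripper is mounted at the origin on a cart in front of the work surface, level with it; the furniture and walls round the work are solid. World frame = base frame: x ahead of the robot, y to its left, z up, the work surface at z = 0. Lengths are in m, angles in rad, forces in N, time in s.
With the tool pointing down it reaches from about 0.275 to 0.75 m from the base axis. Payload 10.2 kg.
Tool frame: the origin (TCP) lies midway between the tips of the shut fingers; the grasp point (between the pads) lies 19 mm behind it (env.hold_point_z is the distance from the TCP to the grasp point, in m); x points along the fingers, z is the direction in which the jaws open and shut, and the axes are right-handed (so a half turn about x gives the same grasp; the last joint's range is limited). The gripper opens to 85 mm and grips with 20 to 120 N. Pads are 22 mm wide; open, the fingers measure 114 mm over their backs; the gripper's body (76 mm by 85 mm) begins 54 mm behind the grasp point. The pads swing forward as they close: fully open they stand 13 mm farther back than shut.
Start: joints at [0.944, 0.313, 1.498, -0, 1.331, -0.223], TCP at [0.206, 0.483, 0.211] pointing down, gripper open.
Joint ranges: [-2.94, 2.94], [-0.97, 2.17], [0.19, 2.56], [-1.23, 4.37], [0.02, 3.11], [-2.88, 2.88]. Speed limits (rad/s): [2.39, 2.39, 3.01, 3.14, 3.14, 3.14].

## Interface

Orientations are given as a unit quaternion [x, y, z, w].
In Python, from bench import env, kinematics, monitor, eyes, job gives the robot as it stands. The module is installed in compiled form; this text tells all that it offers. Calls block until the motion is done:
- env.reach(position, orientation): joint-space move of the TCP to a pose.
- env.movel(position, velocity=0.15, frame=None, guard=None): straight line of the TCP; frame=None keeps the orientation; velocity is the mean speed in m/s. With guard (N) it stops when the force on the tool has changed by that much, and returns True; else False.
- env.set_joints(angles): joint-space move.
- env.release() and env.close_gripper(effort=None): open the fingers fully, or close them until they stop; effort is the grip in N (None keeps the last).
- env.hold(seconds).
- kinematics.ik(position, orientation): joint angles nearest the present ones, or None.
- monitor.sense(): the state.
- eyes.grab_frame(name): name is "side" or "top"; returns a dict with "frame" (400x640x3 uint8, red, green, blue), "mtx" (3x3 intrinsics, pixels), "view" (4x4, takes a point from world to camera coordinates). Camera axes: x right, y down, z forward; pixel columns grow to the right and rows downward; lengths in m; the calibration is good to about 2 mm. A picture is of the moment at which its call begins. There is no depth.
A pose or a line that the arm cannot do raises env.MotionError and nothing moves.
- job.hand_in(): hands the job in, once; it reports no verdict.
The state is a dict: "clock": time; "joints": joint angles; "qvel": joint speeds; "joint_efforts": joint torques, N m; "position": TCP position; "ee_rot": TCP orientation; "contact_force": force on the tool from outside, world axes, zero at the start; "ft_torque": the same for the moment, N m; "finger_gap": opening from 0.0 (shut) to 1.0 (fully open).
Only numpy, scipy, OpenCV 4.12 (cv2) and the standard library are available. Lean on these libraries where they do the work, as an engineer would, in place of code of your own. Each camera call takes 0.05 s, during which the arm holds its last target. There are 200 camera calls.

## Task

Pick up the wooden scraper block and sweep all four walnut half shells off the chopping board into the metal catch tray at the board's end, moving them with the scraper and not with the hand. Then hang the scraper by its eye on the peg of the stand and leave it hanging there. Do not knock over or shift the jar, the tin or the bowl.

Things in the scene. Friction and masses are not known exactly. Their poses are not given: they have to be found in the camera images.
- scraper_grip (a point): Middle of the scraper's grip, 100 mm above its underside, 20 mm below its top; z up. Light wood scraper, standing upright and loose at the robot's left, 0.22 kg, 120 mm tall: at the bottom a block 130 mm wide (x), 24 mm thick (y), 41 mm high; above it an eye; on top the upright grip plate, 64 mm wide (x), 18 mm thick (y), 46 mm high
- scraper_eye (a point): Centre of the scraper's eye, a rectangular hole right through its thickness (along y), 40 mm wide (x) and about 34 mm high; 57 mm above the scraper's underside, 43 mm below scraper_grip, same axes. The eye's upper edge, which bears on the peg, is 17 mm above this point; the scraper balances there
- board_top (a point): Centre of the flat top of the wooden chopping board, 220 mm wide (x), 260 mm long (y), top 40 mm above the worktop; no rims; it stands firm and cannot slip. The tray is at its -y end (the robot's right): the board's edge there is 130 mm from this point
- tray (a point): Centre of the inner floor of the open metal catch tray fixed to the board's -y end, axes as board_top: inside 210 mm (x) by 95 mm (y), floor 5 mm above the worktop and 35 mm below the board's top; walls 5 mm thick, tops 30 mm above the worktop; towards the board the board itself is the wall
- shell_0_centre (a point): Walnut half shell (front of board, end near the tray): brown dome, 32 mm across and 15 mm high, 12 g, lying cut face down on the board; loose. The point is its centre, 7 mm above its flat face
- shell_1_centre (a point): Walnut half shell (back of board, end near the tray): brown dome, 32 mm across and 15 mm high, 12 g, lying cut face down on the board; loose. The point is its centre, 7 mm above its flat face
- shell_2_centre (a point): Walnut half shell (front of board, end far from the tray): brown dome, 32 mm across and 15 mm high, 12 g, lying cut face down on the board; loose. The point is its centre, 7 mm above its flat face
- shell_3_centre (a point): Walnut half shell (back of board, end far from the tray): brown dome, 32 mm across and 15 mm high, 12 g, lying cut face down on the board; loose. The point is its centre, 7 mm above its flat face
- stand_peg (a point): Middle of the axis of the stand's level steel peg, 142 mm above the worktop, 8 mm thick, along this point's x: free end with a ball 13 mm across at x = -45 mm (towards the robot); at x = +45 mm it bends down into an 8 mm upright. Nothing of the stand is higher. Wooden foot 120 x 110 x 12 mm; fixed, at the robot's right
- scraper: The scraper block, origin at the middle of its underside (axes as scraper_grip)
- stand: The peg stand, origin under the middle of its foot (axes as stand_peg)
- jar: Glass jar with stones, 66 mm across, 127 mm tall, beyond the scraper; a loose bystander, origin under its centre
- tin: Round dark green tin, 66 mm across, 45 mm tall, in front of the peg stand; a loose bystander, origin under its centre
- bowl: Small beige bowl, 72 x 77 mm, 28 mm tall, behind the tray; a loose bystander, origin under its centre
- shell_0: The half shell of shell_0_centre, origin at the middle of its flat face
- shell_1: The half shell of shell_1_centre, origin at the middle of its flat face
- shell_2: The half shell of shell_2_centre, origin at the middle of its flat face
- shell_3: The half shell of shell_3_centre, origin at the middle of its flat face

How it is judged:
By the outcome, as a careful person would: the job done as asked, in the order asked, and still so for the second after the job is handed in, with the robot touching nothing.
It also fails if it takes over 56 s, if anything falls off the work surface, if the arm or the gripper's body presses on something with over 40 N, if the wrist force passes 120 N, or if a joint passes its speed limit or range.

## Working session

There is one attempt and no reset: what is moved stays moved. The work goes in short steps, each a Python script; the robot and the scene stay as the last script left them, time stands still between calls to the robot, and variables do not carry over. Pictures are saved under pics/ and viewed, about 8 in all and at most 12, crops included, and the job is handed in when it is done.

```bash
mkdir -p pics; python3 - <<'E'
from bench import env, kinematics, monitor, eyes, job
import cv2, numpy as np
np.set_printoptions(precision=4,suppress=True)
for n in ["top","side"]:
    f=eyes.grab_frame(n); cv2.imwrite(f"pics/{n}0.png",f["frame"][:,:,::-1]); print(n,f["mtx"],f["view"])
    np.savez(f"pics/{n}0.npz",**f)
print(monitor.sense(), env.hold_point_z)
E
```

```text
top [[368.1514   0.     319.519 ]
 [  0.     368.1514 197.9008]
 [  0.       0.       1.    ]] [[-0.0008 -0.9998 -0.0211  0.0115]
 [-0.9965  0.0026 -0.0838  0.5871]
 [ 0.0839  0.021  -0.9963  1.1445]
 [ 0.      0.      0.      1.    ]]
side [[371.6507   0.     320.2576]
 [  0.     371.6507 198.8126]
 [  0.       0.       1.    ]] [[ 0.9993 -0.0328 -0.0185 -0.5581]
 [-0.0356 -0.6616 -0.749   0.1118]
 [ 0.0124  0.7491 -0.6623  1.374 ]
 [ 0.      0.      0.      1.    ]]
{'clock': 0.1, 'joints': array([ 0.9436,  0.3134,  1.4984, -0.    ,  1.331 , -0.2234]), 'qvel': array([ 0.0005, -0.0008,  0.0007, -0.0025, -0.0012,  0.0001]), 'joint_efforts': array([  0.0016, -41.2904, -26.0136,  -0.0002,   0.0031,   0.0001]), 'position': array([0.2062, 0.4826, 0.2106]), 'ee_rot': array([-0.3897,  0.5905,  0.3894,  0.5897]), 'contact_force': array([ 0.3426, -0.5299,  0.0022]), 'ft_torque': array([-0.0458,  0.0457, -0.0237]), 'finger_gap': 0.996924134416272} 0.0187
```

View pics/top0.png

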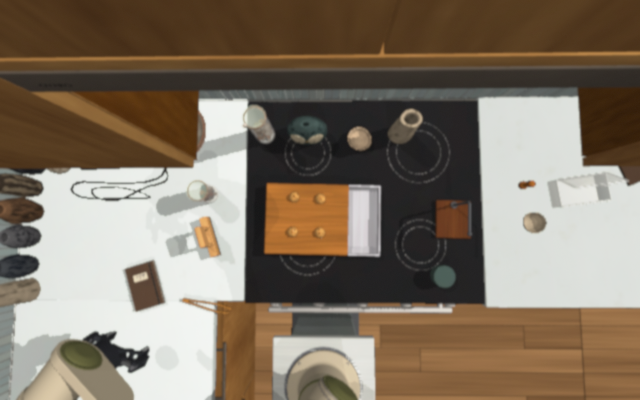

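View pics/side0.png

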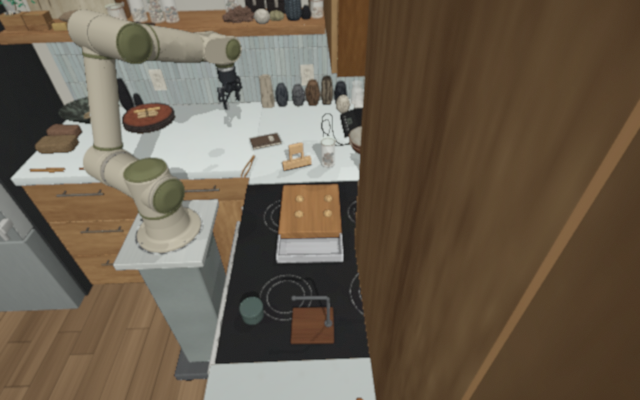

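The top view shows the board at px (265–350, 183–255), the tray at (350–380), the scraper at (205,237), the jar at (200,190), the stand foot at (453,219), the tin at (444,276) and the bowl at (359,138). The side view shows the scraper at (296,157), the peg at about (293–328, 298) and the tin at (251,311). Next I'll measure from enlarged crops.

```bash
cat > h.py <<'E'
from bench import env, kinematics, monitor, eyes, job
import cv2, numpy as np
from scipy.spatial.transform import Rotation as R
np.set_printoptions(precision=4,suppress=True)
def load(n): return dict(np.load(f"pics/{n}.npz"))
def snap(n,tag):
    f=eyes.grab_frame(n); np.savez(f"pics/{n}{tag}.npz",**f); return f
def ray(f,uv):
    V=f["view"]; c=-V[:3,:3].T@V[:3,3]
    d=V[:3,:3].T@np.linalg.inv(f["mtx"])@np.array([uv[0],uv[1],1.]); return c,d
def onz(f,uv,z):
    c,d=ray(f,uv); return c+d*(z-c[2])/d[2]
def proj(f,p):
    q=f["mtx"]@(f["view"][:3,:3]@np.asarray(p)+f["view"][:3,3]); return q[:2]/q[2]
def tri(f,uv,g,uw):
    c,d=ray(f,uv); e,k=ray(g,uw); M=np.c_[d,-k]; t=np.linalg.lstsq(M,e-c,rcond=None)[0]
    a,b=c+d*t[0],e+k*t[1]; return (a+b)/2,np.linalg.norm(a-b)
def crop(f,x,y,w,h,s):
    return cv2.resize(f["frame"][y:y+h,x:x+w,::-1],None,fx=s,fy=s,interpolation=cv2.INTER_CUBIC)
E
python3 - <<'E'
from h import *
t,s=load("top0"),load("side0")
a=crop(t,160,180,80,60+20,5)   # scraper top
b=crop(s,260,125,80,80,5-0)
c=crop(t,410,190,80,60+0,5)[:200*2]
d=crop(s,270,285,80,60,5)
im=np.vstack([np.hstack([a[:300],b[:300]]),np.hstack([c,d])]);print(im.shape)
cv2.imwrite("pics/m1.png",im)
# shells
hsv=cv2.cvtColor(t["frame"],cv2.COLOR_RGB2HSV)
for (u,v) in [(293,197),(320,198),(292,232),(320,232)]:
    print("px",hsv[v,u],hsv[v,u+12], onz(t,(u,v),.05))
for n,uv,z in [("jar",(200,190),.06),("tin",(444,276),.045),("bowl",(359,138),.02),("bTL",(265.5,184),.04),("bBL",(265.5,255),.04),("bTR",(349,184),.04),("bBR",(349,255.5),.04),("trTR",(381,185),.03),("trBR",(380.5,256),.03)]: print(n,onz(t,uv,z))
E
```

```text
(600, 800, 3)
px [ 16 159 197] [ 15 183 181] [0.5881 0.0925 0.05  ]
px [ 16 162 201] [ 15 184 176] [0.5847 0.0085 0.05  ]
px [ 15 161 204] [ 15 183 178] [0.4796 0.095  0.05  ]
px [ 16 160 214] [ 15 184 177] [0.4795 0.0086 0.05  ]
jar [0.6098 0.3811 0.06  ]
tin [ 0.3459 -0.3688  0.045 ]
bowl [ 0.7811 -0.117   0.02  ]
bTL [0.6303 0.1806 0.04  ]
bBL [0.4085 0.178  0.04  ]
bTR [ 0.6294 -0.0824  0.04  ]
bBR [ 0.4071 -0.0808  0.04  ]
trTR [ 0.6271 -0.184   0.03  ]
trBR [ 0.4049 -0.1791  0.03  ]
```

View pics/m1.png

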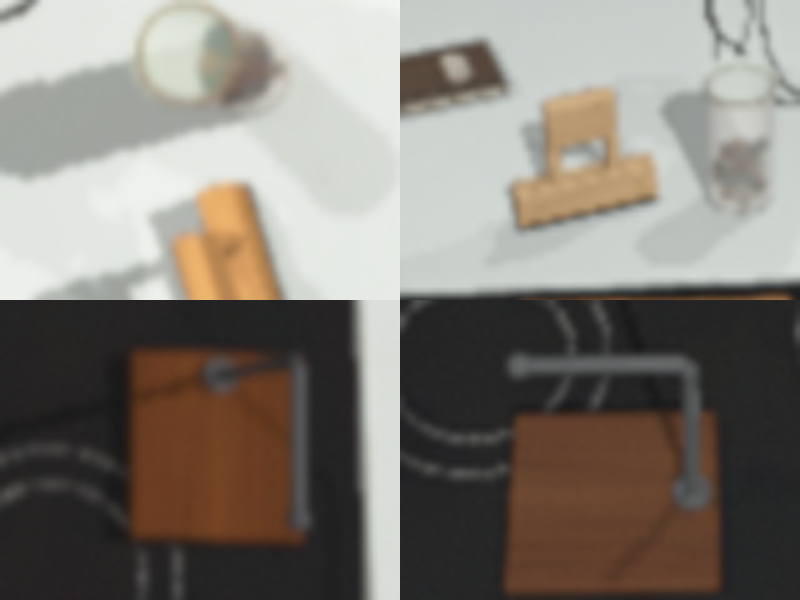

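The montage shows the scraper upright and slightly yawed. Its block base edge in the side view runs from about (283,170.6) to (311.5,164), and the grip top from (289,145) to (303,143). The peg runs from its ball at side (293.4,298.2), top (469.8,234.6), to its bend at side (328,298.2), top (470,202).

```bash
python3 - <<'E'
from h import *
t,s=load("top0"),load("side0")
print("ball",tri(t,(469.8,234.6),s,(293.4,298.2)),onz(t,(469.8,234.6),.142),onz(s,(293.4,298.2),.142))
print("bend",tri(t,(470,202),s,(328,298.2)),onz(t,(470,202),.142),onz(s,(328,298.2),.142))
for uv in [(436,200),(470.5,201),(471,239),(436,237.5)]: print("foot",onz(t,uv,.012))
print("foot base side",onz(s,(413-400+0,0),0)[0]*0, onz(s,(373+0-0-0,0),0)[0]*0)
# scraper masks
def mask(f,x,y,w,h,sat):
    m=np.zeros(f["frame"].shape[:2],np.uint8); v=cv2.cvtColor(f["frame"],cv2.COLOR_RGB2HSV)
    m[y:y+h,x:x+w]=((v[...,1]>sat)&(v[...,0]<25)&(v[...,2]>110))[y:y+h,x:x+w]*255; return m
mt=mask(t,185,210,38,50,90); ms=mask(s,278,138,40,36,50)
for m,n in((mt,'t'),(ms,'s')):
    c=max(cv2.findContours(m,0,cv2.CHAIN_APPROX_NONE)[0],key=cv2.contourArea)
    print(n,cv2.contourArea(c),cv2.approxPolyDP(cv2.convexHull(c),1.2,True)[:,0].tolist())
# side: bottom edge of front face per column
ys=[(u,np.where(ms[:,u])[0].max()+1) for u in range(285,311)]
p=np.array([onz(s,(u+.5,v),0) for u,v in ys]); k=np.polyfit(p[:,0],p[:,1],1); print("bottom front line yaw",np.degrees(np.arctan(k[0])),p[0],p[-1])
cols=np.where(ms.any(0))[0]; print(cols.min(),cols.max())
im=np.hstack([crop(t,185,208,40,56,10),crop(s,278,138,40,40,10)[:,:400][:560] if 0 else np.vstack([crop(s,278,138,40,40,10),np.zeros((160,400,3),np.uint8)])])
cv2.imwrite("pics/m2.png",im)
# shells: blob detect by brightness/sat within board
v=cv2.cvtColor(t["frame"],cv2.COLOR_RGB2HSV).astype(int); g=t["frame"].astype(int)
m=np.zeros((400,640),np.uint8); sl=np.s_[187:252,270:346]; m[sl]=(v[sl][...,1]<172)*255
for i in range(*[1,1]): pass
n,_,st,ce=cv2.connectedComponentsWithStats(m)
for i in range(1,n):
    if st[i,4]>15: print("shell",st[i],ce[i],onz(t,ce[i]+.0,.05))
E
```

```text
ball (array([ 0.4749, -0.4133,  0.1435]), np.float64(0.004283986825705933)) [ 0.4728 -0.4141  0.142 ] [ 0.477  -0.4123  0.142 ]
bend (array([ 0.5661, -0.4173,  0.1432]), np.float64(0.003302335510598706)) [ 0.5646 -0.4178  0.142 ] [ 0.5678 -0.4164  0.142 ]
foot [ 0.5806 -0.3606  0.012 ]
foot [ 0.5771 -0.4696  0.012 ]
foot [ 0.4569 -0.467   0.012 ]
foot [ 0.4617 -0.3574  0.012 ]
foot base side -0.0 0.0
t 499.5 [[203, 217], [207, 217], [209, 219], [219, 252], [216, 255], [211, 256], [199, 245], [195, 228], [200, 219]]
s 428.5 [[301, 143], [310, 157], [310, 164], [284, 170], [282, 163], [289, 145]]
bottom front line yaw 18.458659239759946 [0.4171 0.3306 0.    ] [0.5271 0.3685 0.    ]
282 310
shell [289 192  11  10  89] [293.764  196.5618] [0.5894 0.0901 0.05  ]
shell [315 193  11  11  92] [319.9674 198.2283] [0.584  0.0086 0.05  ]
shell [287 227  11  10  91] [292.0549 231.3736] [0.4815 0.0949 0.05  ]
shell [315 227  11  12  97] [319.6392 232.4536] [0.4781 0.0097 0.05  ]
```

View pics/m2.png

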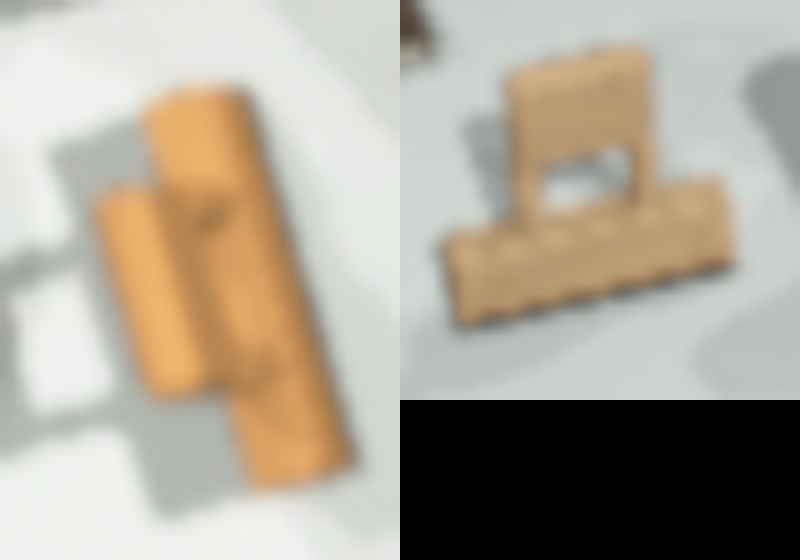

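Grip top face corners in the top view are about (194.5,228.5), (199,226.5), (205.5,246.5) and (200.5,248). Yaw is about 17–18°. I'll compute the grip pose and check IK for the whole plan.

```bash
cat >> h.py <<'E'
def quat(yaw,s=1):  # tool down, jaws along scraper y' for scraper yaw
    z=s*np.array([-np.sin(yaw),np.cos(yaw),0]); x=np.array([0,0,-1.]); return R.from_matrix(np.c_[x,np.cross(z,x),z]).as_quat()
E
python3 - <<'E'
from h import *
t,s=load("top0"),load("side0")
q=np.array([onz(t,u,.12) for u in [(194.5,228.5),(199,226.5),(205.5,246.5),(200.5,248)]])
print("grip top",q.mean(0)); 
for a,b in((3,0),(2,1)): d=q[b]-q[a]; print(np.degrees(np.arctan2(d[1],d[0])),np.hypot(*d[:2]))
a,b=onz(s,(283.5,170.8),0),onz(s,(311.5,165),0); d=b-a; y=np.arctan2(d[1],d[0]); print("base",np.degrees(y),np.linalg.norm(d),(a+b)/2+.012*np.array([-np.sin(y),np.cos(y),0]))
a,b=onz(s,(289,145.8),.12),onz(s,(303,143.2),.12); print("grip side",(a+b)/2,np.linalg.norm(b-a))
print("start z",R.from_quat(monitor.sense()["ee_rot"]).as_matrix()[:,2])
for s_ in(1,-1):
  for n,p,w in[("pick",(.47,.36,.081),.31),("sw",(.48,.15,.125),0),("sw2",(.587,-.1,.125),0),("h+",(.41,-.415,.26),np.pi/2),("h-",(.41,-.415,.26),-np.pi/2),("H+",(.52,-.415,.15),np.pi/2),("H-",(.52,-.415,.15),-np.pi/2)]:
    print(s_,n,kinematics.ik(np.array(p),quat(w,s_)))
E
```

```text
grip top [0.4648 0.3569 0.12  ]
18.71807151719394 0.05958118231223345
19.546536298690384 0.06145075303983523
base 16.138195036250664 0.12831929205639647 [0.4666 0.3619 0.    ]
grip side [0.4702 0.3537 0.12  ] 0.06090590286803398
start z [ 0.3929  0.9196 -0.0011]
1 pick [ 0.4559  0.5827  1.4476 -0.      1.1112 -1.4249]
1 sw [ 0.0695  0.3519  1.6831 -0.      1.1067 -1.5013]
1 sw2 [-0.3653  0.5408  1.3914 -0.      1.2093 -1.9361]
1 h+ [-0.9922  0.4174  1.2242 -0.      1.5     2.1494]
1 h- [-0.9922  0.4174  1.2242 -0.      1.5    -0.9922]
1 H+ [-0.8493  0.6735  1.1017 -0.      1.3664  2.2923]
1 H- [-0.8493  0.6735  1.1017 -0.      1.3664 -0.8493]
-1 pick [ 0.4559  0.5827  1.4476 -0.      1.1112  1.7167]
-1 sw [ 0.0695  0.3519  1.6831 -0.      1.1067  1.6403]
-1 sw2 [-0.3653  0.5408  1.3914 -0.      1.2093  1.2055]
-1 h+ [-0.9922  0.4174  1.2242 -0.      1.5    -0.9922]
-1 h- [-0.9922  0.4174  1.2242 -0.      1.5     2.1494]
-1 H+ [-0.8493  0.6735  1.1017 -0.      1.3664 -0.8493]
-1 H- [-0.8493  0.6735  1.1017 -0.      1.3664  2.2923]
```

```bash
python3 - <<'E'
from h import *
g=np.array([.467,.3575]); Q=quat(np.radians(18))
env.release(); env.reach(np.array([*g,.20]),Q)
print(env.movel(np.array([*g,.081]),velocity=.12,guard=8), monitor.sense()["position"])
env.close_gripper(60); st=monitor.sense(); print(st["finger_gap"],st["contact_force"],st["clock"])
env.movel(np.array([*g,.20]),velocity=.12); st=monitor.sense(); print(st["finger_gap"],st["contact_force"],st["position"],st["clock"])
t,s=snap("top",1),snap("side",1)
im=np.hstack([crop(t,170,170,70,100,5.7)[:570,:398],crop(s,260,90,70,100,5.7)[:570,:398]]); cv2.imwrite("pics/m3.png",im)
E
```

```text
False [0.4674 0.3577 0.0818]
0.19461549463915567 [-0.1748  1.1543  1.466 ] 3.2083
0.19346614100774528 [-0.487   1.2548 -2.9689] [0.4666 0.3573 0.1991] 4.35
```

View pics/m3.png

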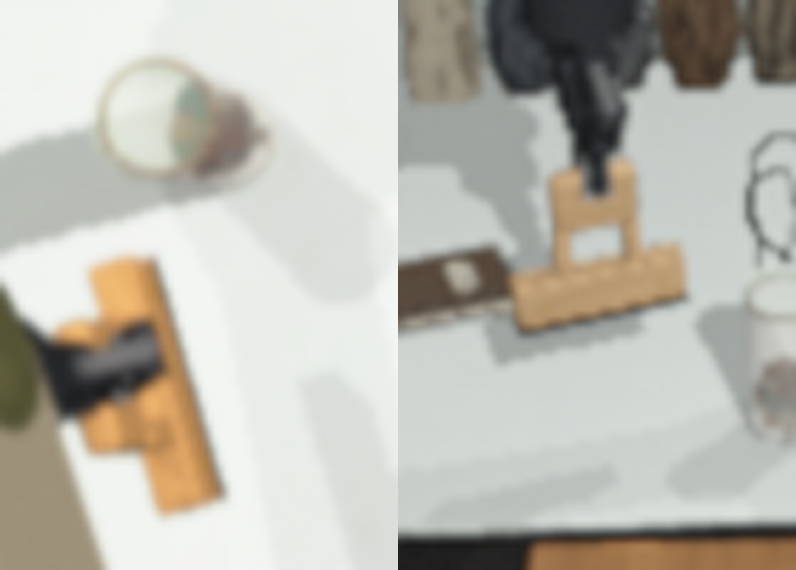

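Grasped centrally at the grip and hanging straight, and the jar hasn't moved. Next are the two sweeps, one for the front shells and one for the back.

```bash
python3 - <<'E'
from h import *
Q=quat(0.)
def st(n): s=monitor.sense(); print(n,s["position"],s["contact_force"],s["finger_gap"],s["clock"])
first=True
for x in (.480,.588):
    env.reach(np.array([x,.152,.20]),Q)
    print(env.movel(np.array([x,.152,.1235]),velocity=.08,guard=6)); st("down")
    z=monitor.sense()["position"][2]
    if z>.1255: z+=.001
    else: z=.1245
    env.movel(np.array([x,.152,z]),velocity=.05)
    env.movel(np.array([x,-.098,z]),velocity=.10); st("end")
    env.hold(.3)
    env.movel(np.array([x,-.06,.20]),velocity=.2)
env.movel(np.array([.50,.16,.28]),velocity=.25)
t,s=snap("top",2),snap("side",2)
im=np.hstack([crop(t,255,170,140,100,4)[:,:400],np.zeros((400,1,3),np.uint8)]); im=np.vstack([crop(t,255,175,135,90,5.5)[:,:742][:300*2-200],]); print(im.shape)
b=crop(s,265,170,100,100,4); a=crop(t,300,175,100,100,4); cv2.imwrite("pics/m4.png",np.hstack([a,b]))
E
```

```text
True
down [0.4793 0.1522 0.1232] [-1.5645  1.0323  4.6541] 0.19606349697699765 6.225
end [ 0.48   -0.0978  0.1245] [ 0.1611  0.4847 -1.9992] 0.1967633320124108 9.125
True
down [0.5873 0.152  0.1232] [-1.588   0.8917  5.755 ] 0.197968834435491 11.8833
end [ 0.588  -0.0977  0.1245] [-0.3051 -0.1834 -2.9049] 0.20070123265949957 14.7833
(400, 742, 3)
```

View pics/m4.png

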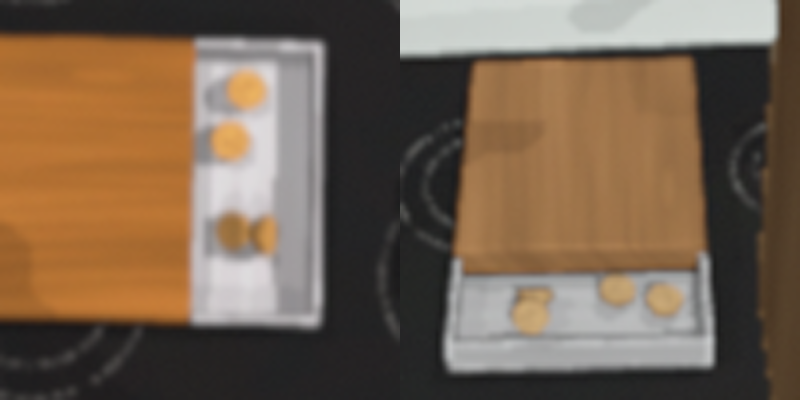

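All four shells are in the tray and the board is clear. Next: approach the peg and look before inserting.

```bash
python3 - <<'E'
from h import *
Q=quat(np.radians(-92)); y=lambda x:-.4153-.035*(x-.52)
env.reach(np.array([.41,y(.41),.28]),Q)
env.movel(np.array([.425,y(.425),.168]),velocity=.15)
s_=monitor.sense(); print(s_["position"],s_["clock"],s_["finger_gap"])
t,s=snap("top",3),snap("side",3)
p=s_["position"]; e=p-[0,0,.0262]
for f,n in((t,'t'),(s,'s')): print(n,proj(f,e),proj(f,e+[.012,.065,-.057]),proj(f,e+[.012,-.065,-.057]))
cv2.imwrite("pics/m5.png",np.hstack([crop(t,410,190,80,100,5),crop(s,240,260,80+20,100,4)[:,:400] if 0 else crop(s,250,255,80,100,5)]))
E
```

```text
[ 0.4253 -0.4123  0.1691] 19.8833 0.19385073755008478
t [469.8887 251.6736] [440.1353 246.3781] [484.5171 246.3866]
s [273.6946 298.7825] [281.3067 290.3765] [279.0186 332.7419]
```

View pics/m5.png

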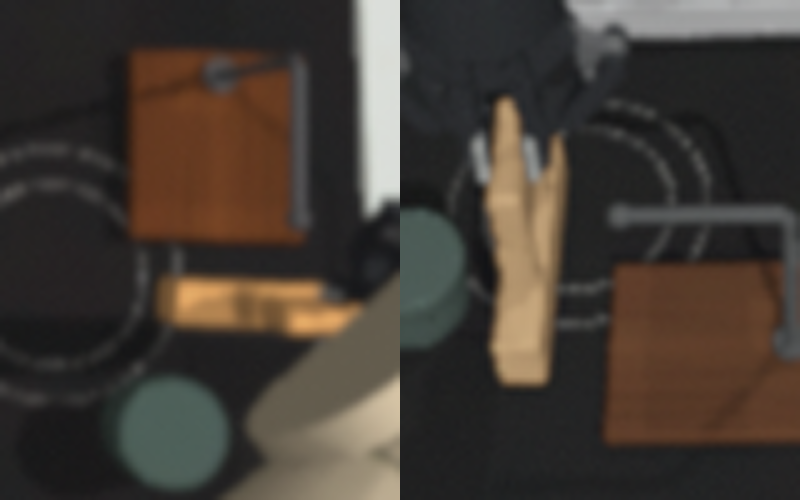

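The top view lines up the projected eye (469.9) with the peg (470). The side view puts the eye at row 298.8 and the ball at 298.2. Inserting with a force guard.

```bash
python3 - <<'E'
from h import *
y=lambda x:-.4143-.035*(x-.52)
hit=env.movel(np.array([.52,y(.52),.168]),velocity=.07,guard=6); s_=monitor.sense(); print(hit,s_["position"],s_["contact_force"])
if not hit:
    hit=env.movel(np.array([.52,y(.52),.147]),velocity=.03,guard=2.5); s_=monitor.sense(); print(hit,s_["position"],s_["contact_force"],s_["clock"])
t,s=snap("top",4),snap("side",4)
cv2.imwrite("pics/m6.png",np.hstack([crop(t,410,170,80,100,5),crop(s,270,255,80,100,5)]))
E
```

```text
False [ 0.5197 -0.4144  0.1681] [-0.2644 -0.848  -2.5937]
True [ 0.52   -0.4143  0.1549] [-0.6062  1.3673  4.1996] 21.9833
```

View pics/m6.png

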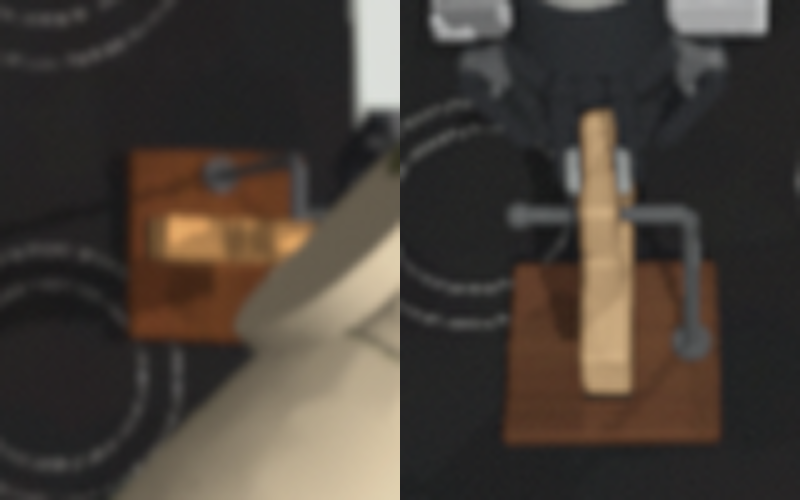

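The peg passes through the eye, and contact came at the predicted height of 0.155. Release, back off upward, and check.

```bash
python3 - <<'E'
from h import *
env.release(); env.hold(.5)
p=monitor.sense()["position"]
env.movel(p+[0,0,.15],velocity=.12); env.movel(np.array([.35,-.15,.32]),velocity=.25); env.hold(1.0)
s_=monitor.sense(); print(s_["position"],s_["contact_force"],s_["clock"])
t,s=snap("top",5),snap("side",5)
cv2.imwrite("pics/m7.png",np.vstack([np.hstack([crop(t,260,110,230,175,400/230),crop(s,230,170,140,175*140//230,400/140)[:304,:400]]),np.hstack([crop(t,410,180,80,58,5),crop(s,270,265,80,58,5)])]) if crop(t,260,110,230,175,400/230).shape==crop(s,230,170,140,106,400/140).shape else np.hstack([crop(t,260,180,230,100,400/230*1)[:170,:400],crop(s,270,180,100,170,4)[:170,:400]]))
np.savez("x.npz")
a=cv2.resize(t["frame"][110:290,180:500,::-1],(400,225)); b=cv2.resize(s["frame"][120:345,220:360,::-1],(364,585)); c=cv2.resize(t["frame"][185:257,410:490,::-1],(400,360))
cv2.imwrite("pics/m8.png",np.hstack([np.vstack([a,c]),b]))
E
```

```text
[ 0.35 -0.15  0.32] [ 0.2634  0.4436 -1.0935] 27.0667
```

View pics/m8.png

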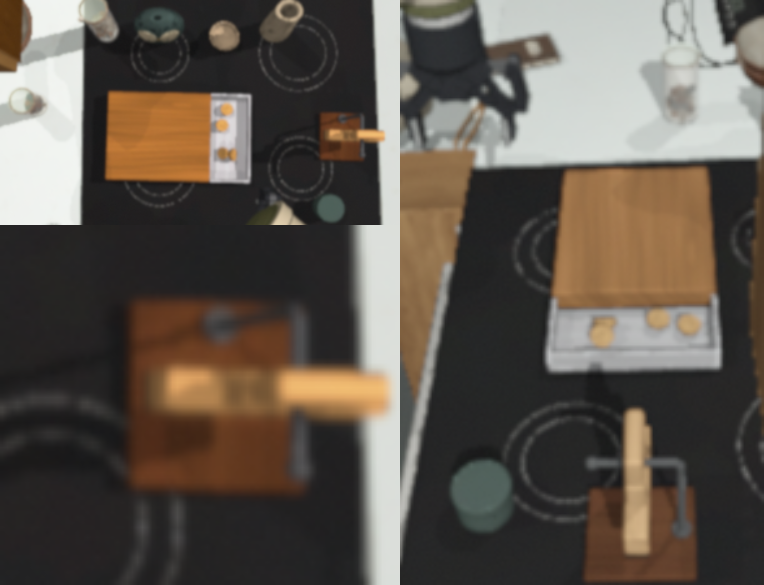

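The scraper hangs on the peg, all four shells are in the tray, and the jar, tin and bowl are at their original pixels: tin (444,276), jar (200,190), bowl (359,138).

```bash
python3 -c "
from h import *
print(job.hand_in())"
```

```text
the job is handed in; nothing more can be done
None
```

The job is done and handed in at about 27 s on the robot's clock, against the 56 s limit.

- **Scraper and sweep:** I gripped the scraper by its grip plate and swept the shells into the tray in two passes, front pair first, then back pair. The scraper's underside ran about 1 mm above the board.
- **Hanging:** I threaded the scraper's eye over the peg from the free end and lowered it until it touched, at the height I had calculated. Then I released it and backed the arm off.
- **Last checks:** After a 1 s wait, both camera views showed the scraper hanging still on the peg, all four shells in the tray and the board clear. By eye, the tin, jar and bowl were where they started. The arm was touching nothing.
- **Disagreements:** None of the final checks failed. Early on, the two cameras disagreed by 3–4 mm on the peg's position and by 2–3° on the scraper's angle. Both were within the clearances.

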